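Turn the horn adapter home on the driver and put the parts cases away

TASK

Finish the loudspeaker repair: take the red dust cap off the horn adapter and leave it in the blue tray, then, without lifting the adapter off the driver's spigot, turn it until its four holes line up with the studs and seat it fully home, flat on the driver. Put every parts case on the bench away in one straight pile on the sloped rack: lid up, long side running up the slope, in the middle of the deck's width and pushed back against the backstop. Leave the other things on the bench where they are.

Things in the scene. Friction and masses are not known exactly. Their poses are not given: they have to be found in the camera images.
- driver: loudspeaker driver lying on its back, fixed: dark drum 150 mm across, aluminium top face 70 mm above the bench. A steel spigot (the hub), 32 mm across, rises 30 mm from the middle of that face; around it four brass studs, 9 mm across and 18 mm tall, at (+-36, +-36) mm in the driver's own x and y. Origin: centre of its underside, z up
- driver_seat (a point): centre of the driver's top face, 70 mm above the bench, at the foot of the spigot; same axes as the driver. The horn adapter is home when its underside lies on this face
- cap: red dust cap, an upside-down square cup 58 x 58 mm, 24 mm tall (hollow 50 x 50 mm, 18 mm deep), 50 g, at the start loosely over the top of the horn adapter's neck, so it must rise 18 mm to come free. Origin: centre of its open rim, z up towards its closed end, x and y along its sides
- tray: blue shallow parts tray, 110 x 110 mm, 18 mm tall, walls and floor 4 mm, fixed to the bench. Origin: centre of its underside, z up
- horn: horn adapter, 0.45 kg: orange flange 104 x 104 x 10 mm, black square neck 46 x 46 mm (sides parallel; grip here) up to 64 mm above the underside. Its 36 mm bore is over the spigot; four 14 mm holes at (+-36, +-36) mm in its own x, y fit the studs in any quarter turn. It starts 0.3 rad or more out of line, resting 18 mm high on the studs' tips. Origin: centre of underside, z up
- rack: plywood rack on dark legs, fixed: a sloped deck 132 mm long, 90 mm wide, falling by 0.28 rad (16 degrees) towards the robot's side, where a backstop board 8 mm thick and 150 mm tall stands square to the deck. No side walls. Origin: on the bench below the rack's middle; x points horizontally up the slope, away from the backstop
- rack_corner (a point): where the deck's top face meets the backstop's inner face, at mid width, about 30 mm above the bench. Axes are tilted with the rack: x up along the deck away from the backstop, z square to the deck along the backstop, y across the deck
- case1: green hard parts case with metal latches and a pale label on the lid, 120 x 56 x 32 mm (x, y, z), 0.18 to 0.35 kg, lying flat on the bench at the start; may be absent. Origin: centre of its underside; x along its length, z up through the lid
- case2: grey hard parts case with metal latches and a pale label on the lid, 120 x 56 x 32 mm (x, y, z), 0.18 to 0.35 kg, lying flat on the bench at the start; may be absent. Origin: centre of its underside; x along its length, z up through the lid
- case3: red hard parts case with metal latches and a pale label on the lid, 120 x 56 x 32 mm (x, y, z), 0.18 to 0.35 kg, lying flat on the bench at the start; may be absent. Origin: centre of its underside; x along its length, z up through the lid
- case4: yellow hard parts case with metal latches and a pale label on the lid, 120 x 56 x 32 mm (x, y, z), 0.18 to 0.35 kg, lying flat on the bench at the start; may be absent. Origin: centre of its underside; x along its length, z up through the lid
- case5: blue hard parts case with metal latches and a pale label on the lid, 120 x 56 x 32 mm (x, y, z), 0.18 to 0.35 kg, lying flat on the bench at the start; may be absent. Origin: centre of its underside; x along its length, z up through the lid
- tape_roll: bystander: roll of yellow tape lying flat, 84 mm across, 24 mm tall. Origin: underside
- mug: bystander: blue mug, 76 mm across, 85 mm tall. Origin: underside
- microphone: bystander: hand microphone, black with a steel ball head, 160 mm long, lying down. Origin: underside
- screwdriver: bystander: screwdriver 180 mm long, lying down. Origin: underside
- cleaner: bystander: white spray can, 52 mm across, 150 mm tall, standing. Origin: underside
- spanner: bystander: spanner 160 mm long, lying down. Origin: underside
Things that resemble listed ones, but are neither listed nor needed, are in the scene too. There is more than one size of the cap; the job needs the middle-sized.

How it is judged:
On the way, in this order (a step that is already met when the one before it is completed fails the run):
1. the dust cap lies in the tray (x of cap in the frame of tray between -0.05 and 0.05 m and y of cap in the frame of tray between -0.05 and 0.05 m and z of cap in the frame of tray below 0.035 m), for 0.2 s.
2. the horn adapter is fully home over the studs, flat on the driver (horizontal distance between horn and driver_seat below 0.005 m and z of horn in the frame of driver_seat below 0.003 m and angle between horn's own z axis and vertical below 0.06 rad), for 0.2 s.
At the end, for the whole second after the job is handed in: cap in the tray; horn adapter within 3 mm of fully home, 5 mm of centred; all cases in one pile on the rack, lid up, back end within 9 mm of the backstop, within 16 mm of the deck's middle line, flat within 0.12 rad and square within 0.15 rad; all at rest (all of step 1 and all of step 2 and linear speed of each of cap, horn, case1, case2, case3, case4, case5 below 0.02 m/s and x of case1 in the frame of rack_corner between 0.05 and 0.069 m and y of case1 in the frame of rack_corner between -0.016 and 0.016 m and z of case1 in the frame of rack_corner between -0.005 and 0.14 m and angle between the z axis of each of case1, case2, case3, case4, case5 and the z axis of rack_corner, either way round below 0.12 rad and angle between the x axis of each of case1, case2, case3, case4, case5 and the x axis of rack_corner, either way round below 0.15 rad and angle between each of case1, case2, case3, case4, case5's own z axis and vertical below 0.45 rad and x of case2 in the frame of rack_corner between 0.05 and 0.069 m and y of case2 in the frame of rack_corner between -0.016 and 0.016 m and z of case2 in the frame of rack_corner between -0.005 and 0.14 m and x of case3 in the frame of rack_corner between 0.05 and 0.069 m and y of case3 in the frame of rack_corner between -0.016 and 0.016 m and z of case3 in the frame of rack_corner between -0.005 and 0.14 m and x of case4 in the frame of rack_corner between 0.05 and 0.069 m and y of case4 in the frame of rack_corner between -0.016 and 0.016 m and z of case4 in the frame of rack_corner between -0.005 and 0.14 m and x of case5 in the frame of rack_corner between 0.05 and 0.069 m and y of case5 in the frame of rack_corner between -0.016 and 0.016 m and z of case5 in the frame of rack_corner between -0.005 and 0.14 m); the robot touches nothing.
It fails at once if the horn adapter is lifted off the spigot (z of horn in the frame of driver_seat above 0.034 m or horizontal distance between horn and driver_seat above 0.02 m).
It fails at once if the mug or the spray can is knocked over (angle between any of mug, cleaner's own z axis and vertical above 0.6 rad).
It fails at once if another thing on the bench (tape roll, mug, microphone, screwdriver, spray can, spanner) is pushed more than 6 cm away (distance of any of tape_roll, mug, microphone, screwdriver, cleaner, spanner from where it was at the start of the episode above 0.06 m).
Of case1, case2, case3, case4, case5 only 3 to 5 are there at a start; the rules pass over those that are not, and their reading is None.
At some moment in a run one of case1, case2, case3, case4, case5 may be knocked a few centimetres aside while the robot is not near it.
It also fails if it takes over 210 s, if anything falls off the work surface, if the arm or the gripper's body presses on something with over 40 N, if the wrist force passes 120 N, or if a joint passes its speed limit or range.

ROBOT

A 6-joint arm with a two-finger parallel gripper is mounted at the origin on the work surface. World frame = base frame: x ahead of the robot, y to its left, z up, the work surface at z = 0. Lengths are in m, angles in rad, forces in N, time in s.
With the tool pointing down it reaches from about 0.225 to 0.725 m from the base axis. Payload 3.1 kg.
Tool frame: the origin (TCP) lies between the finger pads; the fingertips stand ctrl.finger_overhang ahead of it and the grasp point (between the pads) lies 5 mm behind it (ctrl.finger_overhang is the distance from the TCP to the fingertips, in m); z points along the fingers, x is the direction in which the jaws open and shut, and the axes are right-handed (so a half turn about z gives the same grasp; the last joint's range is limited). The gripper opens to 85 mm and grips with 20 to 120 N. Pads are 22 mm wide; open, the fingers measure 114 mm over their backs; the gripper's body (76 mm by 85 mm) begins 54 mm behind the grasp point. The pads swing forward as they close: fully open they stand 13 mm farther back than shut.
Start: joints at [1.088, 0.048, 0.099, 1.622, 0, 1.443], TCP at [0.182, 0.492, 0.245] pointing down, gripper open.
Joint ranges: [-2.91, 2.91], [-0.99, 1.94], [-1.21, 1.42], [-2.12, 2.29], [-1.49, 1.47], [-3.14, 3.14]. Speed limits (rad/s): [2.79, 2.79, 3.14, 3.14, 3.14, 3.14].

INTERFACE

Orientations are given as a unit quaternion [w, x, y, z].
In Python, from bench import ctrl, optics, order, models gives the robot as it stands.
- The arm moves only by the tool step_arm, never from a script. Its argument "commands" is text: rows parted by semicolons, each of 7 numbers parted by spaces: the gripper command: -1 is shut, 1 is fully open, values between are in proportion, then the shift along the tool's x, y, z normalised to -1 to 1, where 1 is 3 cm, then the turn, a rotation vector about the tool's x, y, z normalised to -1 to 1, where 1 is 4 degrees. In form: grip tx ty tz rx ry rz; .... A call has 1 to 20 rows; each row shifts and turns the commanded pose from where the row before left it, along the tool's axes as they then stand; what a row does not reach is not made up. A row lasts 1/8 s, in which the tool goes at most 62.5 mm and 10.7 degrees, less where a joint would pass 70% of its speed; a pose out of reach is approached as far as the arm can. A call with a number of a shift or a turn outside -1 to 1 is refused whole. A call with a gripper value outside its range is refused whole. The fingers move at their own pace and stop on an object; "newtons" is the grip in N (left out, the last holds). Time passes only in rows, so rows that do not move let the fingers close. It gives the time, the measured TCP pose, the force and the opening at its end, in the units of the state.
- ctrl.observe(): the state, without advancing time (a new reading comes with each control period).
- optics.get_image(name): name is "scene" or "top"; returns the picture (420x560x3 uint8, red, green, blue); there is no depth.
- optics.get_calibration(name): a dict with "mtx" (3x3 intrinsics, pixels), "origin" and "attitude" of the camera in the world. Camera axes: x right, y down, z forward; pixel columns grow to the right and rows downward; lengths in m; the calibration is good to about 2 mm. A picture is of the moment at which its call begins. get_calibration takes no time and is no camera call.
- order.close_job(): hands the job in, once; it reports no verdict.
Trained networks look in the newest picture that a camera, given by its name, has taken for a name from the list of things; names that differ only in an ending like _2 or _b are one class to them, and where a whole thing is asked for, a point or a joint stands for the part that bears it (a point fixed in the world has none). Each returns a list of dicts, best first, with "conf" (0 to 1); they miss things now and then, are a little off and sometimes report something else, mostly with a low value. They report only what shows in the picture. A call takes as long as a camera call. They do not tell look-alikes from the thing itself.
- models.trace(label, camera): "mask" (420x560 bool, what is visible of it) and "position" ([column, row] in pixels, amid what is visible of it).
The state is a dict: "time": time; "joint_pos": joint angles; "joint_vel": joint speeds; "joint_torque": joint torques, N m; "ee_pos": TCP position; "tcp_rot": TCP orientation; "contact_force": force on the tool from outside, world axes, zero at the start; "moment": the same for the moment, N m; "finger_gap": finger opening in m.
Only numpy, scipy, OpenCV 4.12 (cv2) and the standard library are available. Lean on these libraries where they do the work, as an engineer would, in place of code of your own. Each camera call takes 0.05 s, during which the arm holds its last target. There are 200 camera calls.

## Working session

There is one attempt and no reset: what is moved stays moved. The work goes in short steps, Python scripts to look and compute and a tool call to move; the robot and the scene stay as the last step left them, time stands still between calls to the robot, and variables do not carry over. Pictures are saved under pics/ and viewed, about 12 in all and at most 16, crops included, and the job is handed in when it is done.

Besides the shell and the picture viewer there is one more tool, called after ">>>" as name(argument=value, ...) on one line, values as JSON. step_arm: Moves the arm, as the interface text tells. Scaled input: -1 to 1 covers 3 cm each way for a shift and 4 degrees each way for a turn. Its arguments: {"type":"object","properties":{"commands":{"type":"string"},"newtons":{"type":"number"}},"required":["commands"]}

```bash
ls; mkdir -p pics; python3 - <<'E'
from bench import ctrl, optics, order, models
import cv2,numpy as np
s=ctrl.observe();print({k:np.round(v,3) for k,v in s.items()},ctrl.finger_overhang)
for n in("scene","top"):
    im=optics.get_image(n);cv2.imwrite(f"pics/{n}0.png",im[:,:,::-1]);print(n,optics.get_calibration(n))
E
```

```text
pics
{'time': np.float64(0.0), 'joint_pos': array([1.088, 0.049, 0.098, 1.622, 0.   , 1.443]), 'joint_vel': array([-0.   ,  0.001,  0.002,  0.001,  0.001, -0.001]), 'joint_torque': array([-1.0000e-03, -3.3879e+01,  3.2001e+01,  2.0000e-02, -0.0000e+00,
        0.0000e+00]), 'ee_pos': array([0.182, 0.492, 0.244]), 'tcp_rot': array([ 0.001,  0.821,  0.571, -0.001]), 'contact_force': array([-0.176,  0.154,  0.39 ]), 'moment': array([-0.014,  0.026, -0.046]), 'finger_gap': np.float64(0.086)} 0.014
scene {'mtx': array([[397.72636386,   0.        , 280.61513743],
       [  0.        , 397.72636386, 209.65304738],
       [  0.        ,   0.        ,   1.        ]]), 'origin': array([ 1.20828478, -0.07693901,  0.9938839 ]), 'attitude': array([-0.21327028,  0.72209325,  0.62992507, -0.19050336])}
top {'mtx': array([[484.55594188,   0.        , 285.93790162],
       [  0.        , 484.55594188, 210.77885862],
       [  0.        ,   0.        ,   1.        ]]), 'origin': array([ 0.5384895 , -0.00406861,  1.20249744]), 'attitude': array([ 0.02717177, -0.70104581,  0.71200601, -0.02904993])}
```

View pics/top0.png

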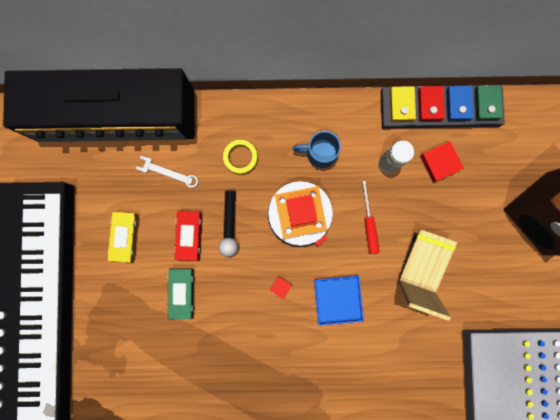

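View pics/scene0.png

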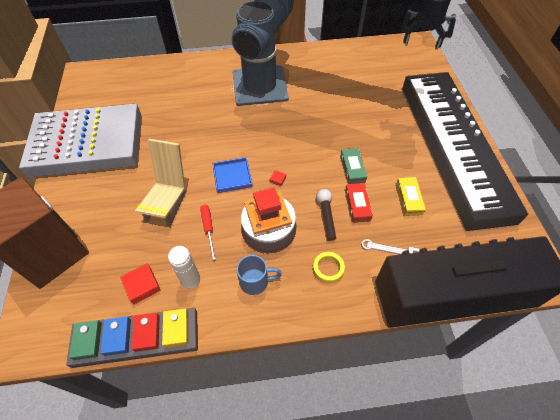

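```bash
cat > h.py <<'E'
from bench import ctrl, optics, order, models
import cv2, numpy as np
from scipy.spatial.transform import Rotation as R
from scipy.optimize import minimize
def cal(n):
    c=optics.get_calibration(n);q=c["attitude"]
    return c["mtx"],c["origin"],R.from_quat(q,scalar_first=True).as_matrix()
def proj(n,P):
    K,o,A=cal(n);p=(np.atleast_2d(P)-o)@A@K.T
    return p[:,:2]/p[:,2:]
def unproj(n,uv,z):
    K,o,A=cal(n);d=A@np.linalg.solve(K,[*uv,1.]);return o+d*(z-o[2])/d[2]
def box(lx,ly,z0,z1,cx=0,cy=0):
    return np.array([[cx+a*lx/2,cy+b*ly/2,z] for a in(-1,1) for b in(-1,1) for z in(z0,z1)])
def rackparts():
    c,s=np.cos(.28),np.sin(.28)
    # rack corner frame parts -> origin at corner, yaw frame
    M=np.array([[c,0,-s],[0,1,0],[s,0,c]])
    t=np.array([0,0,.030])
    deck=box(.132,.09,-.008,0,cx=.066)@M.T+t
    back=box(.008,.09,-.008,.150,cx=-.004)@M.T+t
    return [deck,back]
def place(P,x,y,yaw):
    c,s=np.cos(yaw),np.sin(yaw)
    return np.c_[c*P[:,0]-s*P[:,1]+x,s*P[:,0]+c*P[:,1]+y,P[:,2]]
S=4
def render(n,parts,pose):
    m=np.zeros((420*S,560*S),np.uint8)
    for P in parts:
        h=cv2.convexHull((proj(n,place(P,*pose))*S+S/2-.5).astype(np.float32)).round().astype(np.int32)
        cv2.fillConvexPoly(m,h,1)
    return m
def fit(parts,masks,guess,yaws):
    """masks: {cam: bool mask}; returns pose (x,y,yaw) and IoU"""
    big={n:cv2.resize(m.astype(np.uint8),None,fx=S,fy=S,interpolation=cv2.INTER_NEAREST) for n,m in masks.items()}
    def cost(q):
        c=0
        for n,b in big.items():
            r=render(n,parts,q);c-=np.sum(r&b)/max(1,np.sum(r|b))
        return c/len(big)
    best=None
    for w in yaws:
        q0=np.array([*guess,w])
        r=minimize(cost,q0,method="Nelder-Mead",options=dict(initial_simplex=q0+np.array([[0,0,0],[.015,0,0],[0,.015,0],[0,0,.25]]),maxiter=120))
        if best is None or r.fun<best.fun: best=r
    return best.x,-best.fun
CASE=[box(.12,.056,0,.032)]
def tr(label,cam,near=None):
    L=models.trace(label,cam)
    if near is not None: L=sorted(L,key=lambda d:np.hypot(*(np.array(d["position"])-near)))
    return L
E
cat > m1.py <<'E'
from h import *
for n in("top","scene"): optics.get_image(n)
D={}
for l in["case1","case2","case3","case4","case5","rack","tray","driver","horn","cap"]:
    for n in("top","scene"):
        L=models.trace(l,n);D[l,n]=L
        print(l,n,[(round(d["conf"],2),np.round(d["position"]).astype(int).tolist(),int(d["mask"].sum())) for d in L[:4]])
import pickle;pickle.dump(D,open("D.pkl","wb"))
E
python3 m1.py
```

```text
case1 top [(0.88, [189, 237], 1223), (0.78, [121, 239], 1318), (0.57, [184, 292], 1247)]
case1 scene [(0.98, [411, 199], 803), (0.96, [358, 200], 784), (0.55, [353, 169], 689)]
case2 top [(0.88, [189, 237], 1223), (0.78, [121, 239], 1318), (0.57, [184, 292], 1247)]
case2 scene [(0.98, [411, 199], 803), (0.96, [358, 200], 784), (0.55, [353, 169], 689)]
case3 top [(0.88, [189, 237], 1223), (0.78, [121, 239], 1318), (0.57, [184, 292], 1247)]
case3 scene [(0.98, [411, 199], 803), (0.96, [358, 200], 784), (0.55, [353, 169], 689)]
case4 top [(0.88, [189, 237], 1223), (0.78, [121, 239], 1318), (0.57, [184, 292], 1247)]
case4 scene [(0.98, [411, 199], 803), (0.96, [358, 200], 784), (0.55, [353, 169], 689)]
case5 top [(0.88, [189, 237], 1223), (0.78, [121, 239], 1318), (0.57, [184, 292], 1247)]
case5 scene [(0.98, [411, 199], 803), (0.96, [358, 200], 784), (0.55, [353, 169], 689)]
rack top [(0.83, [427, 272], 3218)]
rack scene [(0.86, [164, 185], 2631)]
tray top []
tray scene [(0.64, [255, 274], 1191), (0.56, [232, 177], 1106)]
driver top [(0.84, [289, 229], 1240), (0.44, [320, 149], 1045)]
driver scene [(0.79, [266, 234], 1219), (0.33, [353, 170], 684)]
horn top [(0.71, [299, 221], 1213)]
horn scene [(0.78, [267, 217], 875)]
cap top [(0.65, [299, 210], 812), (0.65, [323, 149], 1061), (0.63, [280, 286], 279), (0.59, [444, 161], 1057)]
cap scene [(0.85, [268, 203], 562), (0.8, [140, 284], 956), (0.43, [275, 176], 183)]
```

```bash
cat > m2.py <<'E'
from h import *
import pickle
D=pickle.load(open("D.pkl","rb"))
pick=lambda l,n,p:min(D[l,n],key=lambda d:np.hypot(*(np.array(d["position"])-p)))["mask"]
for nm,pt,ps in[("red",(189,237),(358,200)),("yellow",(121,239),(411,199)),("green",(184,292),(353,169))]:
    g=unproj("top",pt,.02)[:2]
    t={"top":pick("case1","top",pt)};s={"scene":pick("case1","scene",ps)}
    for m in({**t,**s},t,s):
        q,i=fit(CASE,m,g,[-.3,0,.3] if len(m)==2 else [q[2]]);print(nm,np.round(q,4),round(i,3))
t={"top":pick("rack","top",(427,272))};s={"scene":pick("rack","scene",(164,185))}
for m in({**t,**s},t,s):
    q,i=fit(rackparts(),m,unproj("top",(420,285),.05)[:2],[-.6,-.2,.2]);print("rack",np.round(q,4),round(i,3))
q,i=fit([box(.11,.11,0,.018)],{"scene":pick("tray","scene",(232,177))},unproj("scene",(232,177),.01)[:2],[-.2,.2]);print("tray",q.round(4),round(i,3))
a=np.linspace(0,6.28,40);cyl=[np.array([[.075*np.cos(t),.075*np.sin(t),z] for t in a for z in(0,.07)])]
HP=[box(.104,.104,.088,.098),box(.046,.046,.098,.14),box(.058,.058,.134,.158)]
mh={n:pick("horn",n,p)|pick("cap",n,p) for n,p in(("top",(299,215)),("scene",(267,210)))}
md={n:mh[n]|pick("driver",n,p) for n,p in(("top",(289,229)),("scene",(266,234)))}
q,i=fit(cyl+HP[2:],md,unproj("top",(300,213),.07)[:2],[0.]);print("driver",q.round(4),round(i,3))
for m in(mh,{"top":mh["top"]}):
    q,i=fit(HP,m,unproj("top",(300,213),.1)[:2],[-.4,0,.4]);print("horn",q.round(4),round(i,3))
q,i=fit(HP[2:],{"top":pick("cap","top",(299,210))},unproj("top",(300,210),.15)[:2],[-.3,0,.3]);print("cap",q.round(4),round(i,3))
im=cv2.imread("pics/top0.png");g=im[150:320,230:480]
cv2.imwrite("pics/c1.png",cv2.resize(g,None,fx=3.2,fy=3.2,interpolation=cv2.INTER_CUBIC))
E
python3 m2.py
```

```text
red [ 0.5767  0.2337 -0.058 ] 0.935
red [ 0.5763  0.234  -0.055 ] 0.952
red [ 0.5765  0.2336 -0.0849] 0.92
yellow [ 0.5761  0.3932 -0.094 ] 0.931
yellow [ 0.5763  0.3933 -0.0998] 0.95
yellow [ 0.5763  0.3927 -0.1121] 0.914
green [ 0.4381  0.2517 -0.0168] 0.931
green [ 0.4386  0.2517 -0.0156] 0.934
green [ 0.437   0.2516 -0.0234] 0.933Traceback (most recent call last):
  File "m2.py", line 12, in <module>
    q,i=fit(rackparts(),m,unproj("top",(420,285),.05)[:2],[-.6,-.2,.2]);print("rack",np.round(q,4),round(i,3))
        ~~~^^^^^^^^^^^^^^^^^^^^^^^^^^^^^^^^^^^^^^^^^^^^^^^^^^^^^^^^^^^^
  File "h.py", line 44, in fit
    r=minimize(cost,q0,method="Nelder-Mead",options=dict(initial_simplex=q0+np.array([[0,0,0],[.015,0,0],[0,.015,0],[0,0,.25]]),maxiter=120))
    res = _minimize_neldermead(fun, x0, args, callback, bounds=bounds,
                               **options)
    fxcc = func(xcc)
    fx = function(np.copy(x), *(wrapper_args + args))
  File "h.py", line 39, in cost
    r=render(n,parts,q);c-=np.sum(r&b)/max(1,np.sum(r|b))
  File "h.py", line 30, in render
    h=cv2.convexHull((proj(n,place(P,*pose))*S+S/2-.5).astype(np.float32)).round().astype(np.int32)
                      ~~~~^^^^^^^^^^^^^^^^^^
  File "h.py", line 9, in proj
    K,o,A=cal(n);p=(np.atleast_2d(P)-o)@A@K.T
          ~~~^^^
  File "h.py", line 6, in cal
    c=optics.get_calibration(n);q=c["attitude"]
ValueError: time passes only in moves, steps and waits
```

```bash
sed -i 's/^def cal(n)/import functools\n@functools.cache\ndef cal(n)/' h.py; sed -i '/^for nm,pt/,/print(nm/d' m2.py; python3 m2.py
```

```text
rack [ 0.4472 -0.3196 -0.3405] 0.923
rack [ 0.4474 -0.3196 -0.3465] 0.953
rack [ 0.4473 -0.3193 -0.3395] 0.895
tray [ 0.4147 -0.1309  0.0871] 0.962
driver [ 0.621  -0.0395  0.2053] 0.917
horn [ 0.6242 -0.04    0.1773] 0.935
horn [ 0.6242 -0.0401  0.1759] 0.922
cap [ 0.6247 -0.0388  0.1836] 0.917
```

View pics/c1.png

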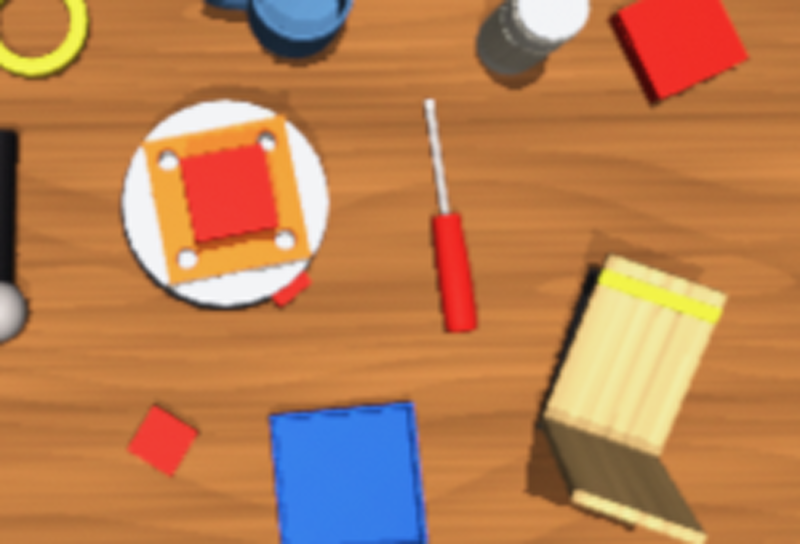

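```bash
cat > go.py <<'E'
# usage: go.py x y z yaw_deg(of jaw axis) : units of shift (current tool axes) and of turn about z to get there
import sys
from h import *
def main(x,y,z,yaw):
    s=ctrl.observe();A=R.from_quat(s["tcp_rot"],scalar_first=True).as_matrix();p=s["ee_pos"]
    cur=np.degrees(np.arctan2(A[1,0],A[0,0]));d=(yaw-cur+90)%180-90
    print("t",round(s["time"],2),"pos",p.round(4),"yaw",cur.round(2),"tilt",np.degrees(np.arccos(-A[2,2])).round(2),"gap",round(s["finger_gap"],4),"j6",round(s["joint_pos"][5],2),"F",np.round(s["contact_force"],1))
    u=A.T@(np.array([x,y,z])-p)/.03
    print("shift first:",u.round(2)," rz units:",round(-d/4,2))
    c,sn=np.cos(np.radians(d)),np.sin(np.radians(d));B=np.array([[c,-sn,0],[sn,c,0],[0,0,1]])@A
    print("shift after turn:",(B.T@(np.array([x,y,z])-p)/.03).round(2))
main(*map(float,sys.argv[1:5]))
E
python3 go.py .6247 -.0388 .245 100.3
python3 - <<'E'
import cv2
im=cv2.imread("pics/scene0.png");cv2.imwrite("pics/c2.png",cv2.resize(im[175:260,220:320],None,fx=7,fy=7,interpolation=cv2.INTER_CUBIC))
E
```

```text
t 1.2 pos [0.1824 0.4923 0.2453] yaw 69.67 tilt 0.0 gap 0.0856 j6 1.44 F [0.3 0.  0.1]
shift first: [-1.148e+01  1.998e+01  1.000e-02]  rz units: -7.66
shift after turn: [-2.005e+01  1.134e+01  1.000e-02]
```

View pics/c2.png

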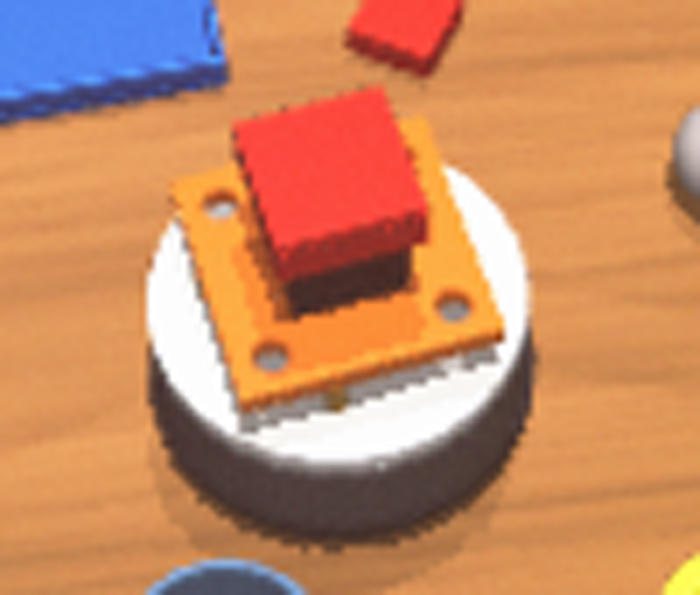

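```bash
python3 - <<'E'
from h import *
c=np.array([.622,-.0395])
for z in(.07,.074,.078):
    d=unproj("scene",(268.0,231.6),z)[:2]-c;print(z,d.round(4),np.hypot(*d).round(4),"stud ang",np.degrees(np.arctan2(d[1],d[0])).round(1))
E
```

```text
0.07 [ 0.0507 -0.0052] 0.0509 stud ang -5.9
0.074 [ 0.053  -0.0054] 0.0533 stud ang -5.8
0.078 [ 0.0553 -0.0055] 0.0556 stud ang -5.7
```

>>> step_arm(commands="1 -0.5 0.86 0 0 0 0;1 -0.5 0.86 0 0 0 0;1 -0.5 0.86 0 0 0 0;1 -0.5 0.86 0 0 0 0;1 -0.5 0.86 0 0 0 0;1 -0.5 0.86 0 0 0 0;1 -0.5 0.86 0 0 0 0;1 -0.5 0.86 0 0 0 0;1 -0.5 0.86 0 0 0 0;1 -0.5 0.86 0 0 0 0;1 -0.5 0.86 0 0 0 0;1 -0.5 0.86 0 0 0 0;1 -0.5 0.86 0 0 0 0;1 -0.5 0.86 0 0 0 0;1 -0.5 0.86 0 0 0 0;1 -0.5 0.86 0 0 0 0;1 -0.5 0.86 0 0 0 0;1 -0.5 0.86 0 0 0 0;1 -0.5 0.86 0 0 0 0;1 -0.5 0.86 0 0 0 0")

```text
time: 3.7
ee_pos: [0.5626, 0.0309, 0.2453]
tcp_rot: [-0.0, 0.821, 0.571, 0.0]
contact_force: [-0.4, 0.3, 0.6]
finger_gap: 0.0854
```

>>> step_arm(commands="1 -0.5 0.93 0 0 0 0;1 -0.49 0.93 0 0 0 0;1 -0.49 0.93 0 0 0 0;1 0 0 0 0 0 -0.96;1 0 0 0 0 0 -0.96;1 0 0 0 0 0 -0.96;1 0 0 0 0 0 -0.96;1 0 0 0 0 0 -0.96;1 0 0 0 0 0 -0.96;1 0 0 0 0 0 -0.96;1 0 0 0 0 0 -0.94;1 0 0 0 0 0 0")

```text
time: 5.2
ee_pos: [0.6251, -0.039, 0.2452]
tcp_rot: [-0.0, 0.641, 0.768, -0.0]
contact_force: [-0.6, 0.3, 0.6]
finger_gap: 0.0854
```

>>> step_arm(commands="1 0 0 0.9 0 0 0;1 0 0 0.9 0 0 0;1 0 0 0.9 0 0 0;1 0 0 0.55 0 0 0;1 0 0 0 0 0 0;-1 0 0 0 0 0 0;-1 0 0 0 0 0 0;-1 0 0 0 0 0 0;-1 0 0 0 0 0 0;-1 0 0 0 0 0 0;-1 0 0 0 0 0 0", newtons=30)

```text
time: 6.58
ee_pos: [0.6262, -0.0392, 0.1498]
tcp_rot: [0.002, 0.641, 0.768, 0.001]
contact_force: [0.1, -0.3, 6.2]
finger_gap: 0.0573
```

>>> step_arm(commands="-1 0 0 -0.3 0 0 0;-1 0 0 -0.3 0 0 0;-1 0 0 -0.3 0 0 0;-1 0 0 -0.5 0 0 0;-1 0 0 -0.8 0 0 0;-1 0 0 -0.8 0 0 0;-1 0 0 -0.5 0 0 0;-1 0 0 0 0 0 0")

```text
time: 7.58
ee_pos: [0.626, -0.0391, 0.2549]
tcp_rot: [0.002, 0.641, 0.768, 0.001]
contact_force: [-0.3, -0.5, -1.2]
finger_gap: 0.0576
```

```bash
python3 - <<'E'
import cv2
from h import *
im=optics.get_image("scene");cv2.imwrite("pics/s1.png",cv2.resize(im[100:280,150:350,::-1],None,fx=4,fy=3.3))
E
python3 go.py .4147 -.1309 .245 100.3
```

```text
t 7.62 pos [ 0.6254 -0.0391  0.2533] yaw 100.31 tilt 0.06 gap 0.0573 j6 -0.35 F [-0.5 -0.2 -0.6]
shift first: [-1.75 -7.46  0.27]  rz units: 0.0
shift after turn: [-1.76 -7.46  0.27]
```

View pics/s1.png

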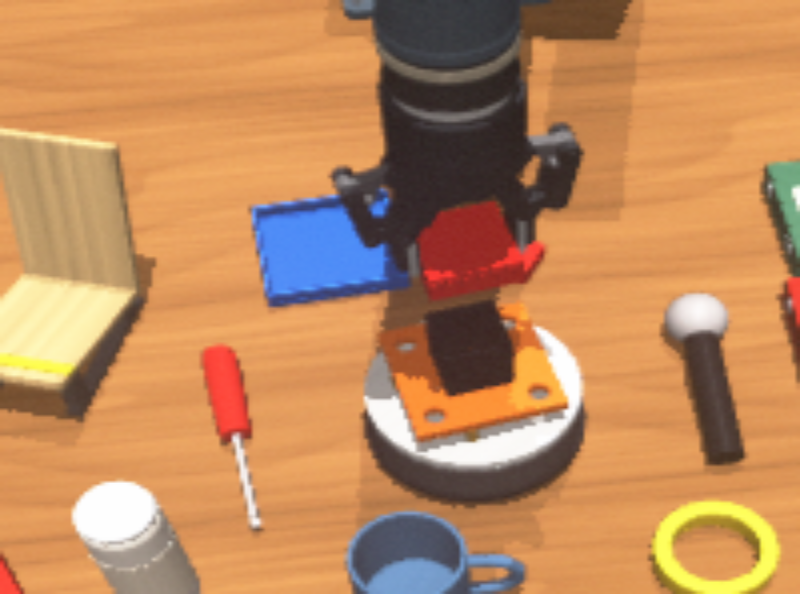

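>>> step_arm(commands="-1 -0.22 -0.93 0 0 0 0;-1 -0.22 -0.93 0 0 0 0;-1 -0.22 -0.93 0 0 0 0;-1 -0.22 -0.93 0 0 0 0;-1 -0.22 -0.93 0 0 0 0;-1 -0.22 -0.93 0 0 0 0;-1 -0.22 -0.93 0 0 0 0;-1 -0.22 -0.93 0 0 0 0;-1 0 0 0.9 0 0 0;-1 0 0 0.9 0 0 0;-1 0 0 0.9 0 0 0;-1 0 0 0.9 0 0 0;-1 0 0 0.9 0 0 0;-1 0 0 0.9 0 0 0;-1 0 0 0.9 0 0 0;-1 0 0 0.6 0 0 0;-1 0 0 0.5 0 0 0;-1 0 0 0 0 0 0")

```text
time: 9.88
ee_pos: [0.4132, -0.13, 0.0289]
tcp_rot: [-0.002, 0.641, 0.768, -0.0]
contact_force: [-0.1, 0.2, -0.4]
finger_gap: 0.0573
```

>>> step_arm(commands="-1 0 0 0.2 0 0 0;0.55 0 0 0 0 0 0;0.55 0 0 0 0 0 0;0.55 0 0 0 0 0 0;0.55 0 0 -0.4 0 0 0;0.55 0 0 -0.6 0 0 0;0.55 0 0 -0.9 0 0 0;1 0 0 -0.9 0 0 0;1 0 0 -0.9 0 0 0;1 0 0 -0.9 0 0 0;1 0 0 -0.9 0 0 0;1 0 0 -0.9 0 0 0;1 0 0 -0.9 0 0 0;1 0 0 0 0 0 0")

```text
time: 11.62
ee_pos: [0.4163, -0.1316, 0.2473]
tcp_rot: [0.003, 0.641, 0.768, 0.001]
contact_force: [-0.7, -0.0, 1.0]
finger_gap: 0.0853
```

```bash
python3 - <<'E'
from h import *
import cv2
im=optics.get_image("scene");cv2.imwrite("pics/s2.png",cv2.resize(im[100:280,150:350,::-1],None,fx=4,fy=3.3))
optics.get_image("top")
# horn from both
HP=[box(.104,.104,.088,.098),box(.046,.046,.098,.152)]
M={}
for n,p in(("top",(300,215)),("scene",(267,215))):
    L=tr("horn",n,p);print(n,[(round(d["conf"],2),np.round(d["position"]),d["mask"].sum()) for d in L[:2]])
    if L and L[0]["conf"]>.3:M[n]=L[0]["mask"]
for m in [M]+[{k:v} for k,v in M.items()]:
    q,i=fit(HP,m,(.622,-.0395),[0,.3]);print(list(m),q.round(4),round(i,3))
E
python3 go.py .622 -.0395 .20 100.1
```

```text
top [(0.73, array([297., 214.]), np.int64(1769))]
scene [(0.87, array([267., 210.]), np.int64(1415))]
['top', 'scene'] [ 0.6238 -0.0395  0.1729] 0.903
['top'] [ 0.6241 -0.0392  0.1802] 0.847
['scene'] [ 0.6238 -0.04    0.1755] 0.964
t 11.82 pos [ 0.4144 -0.1306  0.2428] yaw 100.31 tilt 0.1 gap 0.0853 j6 -0.64 F [0.  0.3 0.2]
shift first: [1.75 7.35 1.42]  rz units: 0.05
shift after turn: [1.78 7.35 1.42]
```

View pics/s2.png

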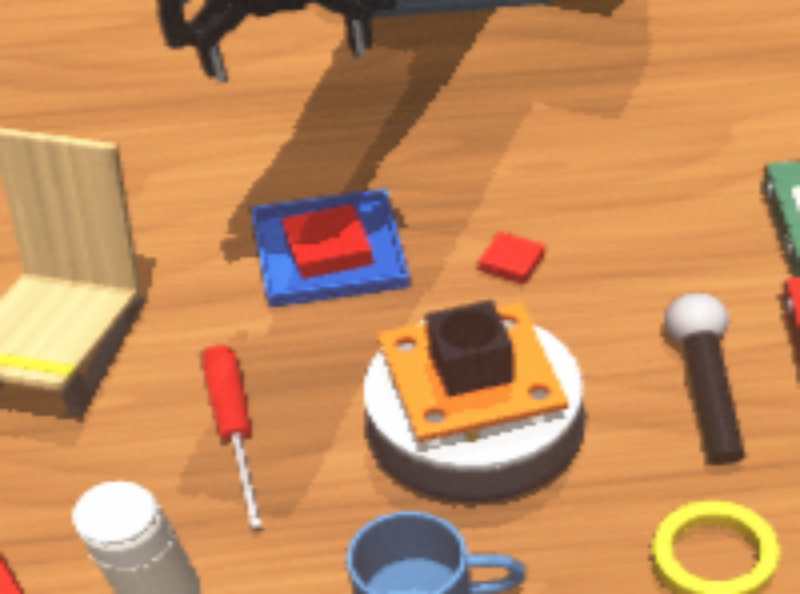

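>>> step_arm(commands="1 0.22 0.92 0 0 0 0;1 0.22 0.92 0 0 0 0;1 0.22 0.92 0 0 0 0;1 0.22 0.92 0 0 0 0;1 0.22 0.92 0 0 0 0;1 0.22 0.93 0 0 0 0;1 0.22 0.93 0 0 0 0;1 0.22 0.93 0 0 0 0;1 0 0 0 0 0 0;1 0 0 0.8 0 0 0;1 0 0 0.8 0 0 0;1 0 0 0.8 0 0 0;1 0 0 0.8 0 0 0;1 0 0 0.63 0 0 0;1 0 0 0 0 0 0;1 0 0 0 0 0 0")

```text
time: 13.82
ee_pos: [0.6238, -0.0395, 0.1298]
tcp_rot: [0.0, 0.641, 0.768, 0.0]
contact_force: [-0.1, -0.3, 1.0]
finger_gap: 0.0855
```

```bash
python3 go.py .6238 -.0395 .128 100.1
```

```text
t 13.82 pos [ 0.6238 -0.0395  0.1298] yaw 100.3 tilt 0.06 gap 0.0855 j6 -0.35 F [-0.1 -0.3  1. ]
shift first: [-0.   -0.    0.06]  rz units: 0.05
shift after turn: [-0.   -0.    0.06]
```

>>> step_arm(commands="-1 0 0 0 0 0 0;-1 0 0 0 0 0 0;-1 0 0 0 0 0 0;-1 0 0 0 0 0 0;-1 0 0 0 0 0 0;-1 0 0 0 0 0 0;-1 0 0 0 0 0 -0.6;-1 0 0 0 0 0 -0.6;-1 0 0 0 0 0 -0.6;-1 0 0 0 0 0 -0.6;-1 0 0 0 0 0 -0.6;-1 0 0 0 0 0 -0.6;-1 0 0 0 0 0 -0.6;-1 0 0 0 0 0 -0.6;-1 0 0 0 0 0 0;-1 0 0 0 0 0 0", newtons=40)

```text
time: 15.82
ee_pos: [0.6243, -0.0391, 0.1301]
tcp_rot: [0.001, 0.503, 0.864, 0.001]
contact_force: [0.5, -0.4, 6.0]
finger_gap: 0.0455
```

```bash
python3 go.py .6238 -.0395 .1298 127
```

```text
t 15.82 pos [ 0.6243 -0.0391  0.1301] yaw 119.56 tilt 0.12 gap 0.0455 j6 -0.69 F [ 0.5 -0.4  6. ]
shift first: [-0.   -0.02  0.01]  rz units: -1.86
shift after turn: [-0.   -0.02  0.01]
```

>>> step_arm(commands="-1 0 0 0.1 0 0 0;-1 0 0 0.1 0 0 -0.3;-1 0 0 0 0 0 -0.3;-1 0 0 0 0 0 -0.3;-1 0 0 0 0 0 -0.3;-1 0 0 0 0 0 -0.3;-1 0 0 0 0 0 -0.3;-1 0 0 0 0 0 0")

```text
time: 16.82
ee_pos: [0.6228, -0.0393, 0.1209]
tcp_rot: [-0.001, 0.448, 0.894, -0.001]
contact_force: [1.8, -1.2, -3.8]
finger_gap: 0.0458
```

```bash
python3 go.py .6238 -.0395 .1298 127
```

```text
t 16.82 pos [ 0.6228 -0.0393  0.1209] yaw 126.72 tilt 0.15 gap 0.0458 j6 -0.81 F [ 1.8 -1.2 -3.8]
shift first: [-0.02  0.02 -0.3 ]  rz units: -0.07
shift after turn: [-0.02  0.02 -0.3 ]
```

>>> step_arm(commands="-1 0 0 0.15 0 0 0;-1 0 0 0.15 0 0 0;-1 0 0 0.1 0 0 0;-1 0 0 0.1 0 0 0;-1 0 0 0 0 0 0;-1 0 0 0 0 0 0")

```text
time: 17.58
ee_pos: [0.6226, -0.0395, 0.1121]
tcp_rot: [0.0, 0.449, 0.894, -0.0]
contact_force: [-8.9, -1.1, 13.4]
finger_gap: 0.0457
```

```bash
python3 go.py .622 -.0395 .1118 127
```

```text
t 17.57 pos [ 0.6226 -0.0395  0.1121] yaw 126.7 tilt 0.05 gap 0.0457 j6 -0.81 F [-8.9 -1.1 13.4]
shift first: [ 0.01 -0.02  0.01]  rz units: -0.08
shift after turn: [ 0.01 -0.02  0.01]
```

>>> step_arm(commands="-1 0 0 -0.07 0 0 0;1 0 0 0 0 0 0;1 0 0 0 0 0 0;1 0 0 0 0 0 0;1 0 0 0 0 0 0;1 0 0 -0.5 0 0 0;1 0 0 -0.9 0 0 0;1 0 0 -0.9 0 0 0;1 0 0 -0.9 0 0 0;1 0 0 -0.9 0 0 0;1 0 0 -0.9 0 0 0;1 0 -0.9 0 0 0 0;1 0 -0.9 0 0 0 0;1 0 -0.9 0 0 0 0;1 0 -0.9 0 0 0 0;1 0 -0.9 0 0 0 0;1 0 0 0 0 0 0")

```text
time: 19.7
ee_pos: [0.5148, -0.1209, 0.2618]
tcp_rot: [0.001, 0.449, 0.893, 0.0]
contact_force: [0.7, 0.2, 0.5]
finger_gap: 0.0856
```

```bash
cat > look.py <<'E'
from h import *
import sys
COL={"red":(0,),"yellow":(28,),"green":(65,)}
def cases(save=None):
    ims={n:optics.get_image(n) for n in("top","scene")}
    if save: cv2.imwrite(save,np.ascontiguousarray(ims["scene"][:,:,::-1]))
    T=models.trace("case1","top");S_=models.trace("case1","scene");out={}
    def col(im,m):
        h=cv2.cvtColor(im,cv2.COLOR_RGB2HSV)[m].astype(int);h=h[(h[:,1]>110)&(h[:,2]>50)][:,0]
        h=np.median((h+20)%180)-20 if len(h)>20 else -99
        return next((k for k,(c,) in COL.items() if abs(h-c)<12),None)
    for c in COL:
        m={}
        for n,L in(("top",T),("scene",S_)):
            k=[d for d in L if col(ims[n],d["mask"])==c and 500<d["mask"].sum()<1700]
            if k:m[n]=k[0]["mask"]
        if not m: print(c,"not seen");continue
        n=next(iter(m));v,u=np.nonzero(m[n]);g=unproj(n,(u.mean(),v.mean()),.02)[:2]
        q,i=fit(CASE,m,g,[-.4,0,.4]);out[c]=q;print(c,list(m),q[:2].round(4),"yaw",np.degrees(q[2]).round(1),"iou",round(i,3))
    return out
if __name__=="__main__": cases(*(sys.argv[1:]))
E
python3 look.py pics/s3.png; python3 - <<'E'
import cv2
im=cv2.imread("pics/s3.png");cv2.imwrite("pics/s3c.png",cv2.resize(im[110:270,200:420],None,fx=3.6,fy=3.6,interpolation=cv2.INTER_CUBIC))
E
```

```text
red ['top', 'scene'] [0.5769 0.2336] yaw -2.7 iou 0.95
yellow ['top', 'scene'] [0.576  0.3931] yaw -4.1 iou 0.912
green ['top'] [0.4161 0.2861] yaw -0.8 iou 0.965
```

View pics/s3c.png

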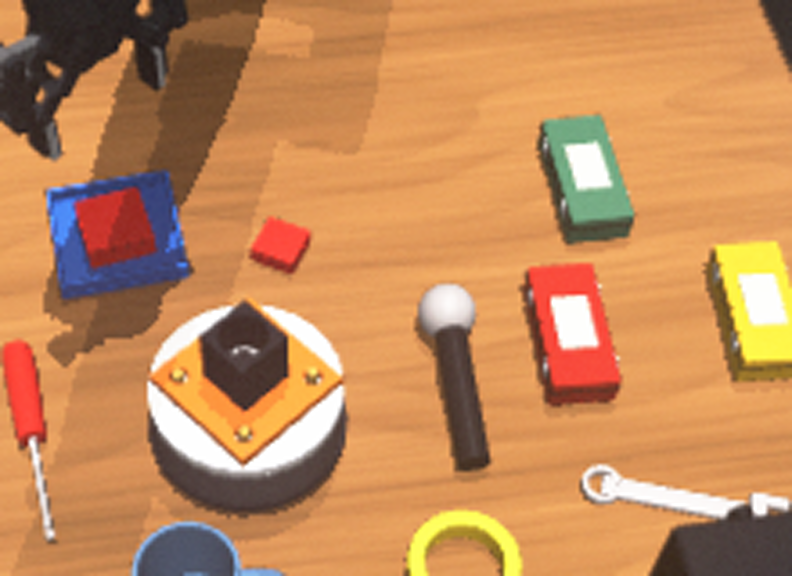

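```bash
python3 go.py .589 .233 .2618 87
```

```text
t 19.9 pos [ 0.5161 -0.1196  0.2605] yaw 126.74 tilt 0.06 gap 0.0855 j6 -1.0 F [ 0.   0.3 -0.7]
shift first: [ 7.96  8.98 -0.04]  rz units: 9.94
shift after turn: [11.86  1.81 -0.05]
```

>>> step_arm(commands="1 0.8 0.9 0 0 0 0;1 0.8 0.9 0 0 0 0;1 0.8 0.9 0 0 0 0;1 0.8 0.9 0 0 0 0;1 0.8 0.9 0 0 0 0;1 0.8 0.9 0 0 0 0;1 0.8 0.9 0 0 0 0;1 0.8 0.9 0 0 0 0;1 0.8 0.9 0 0 0 0;1 0.76 0.88 0 0 0 0;1 0 0 0 0 0 1;1 0 0 0 0 0 1;1 0 0 0 0 0 1;1 0 0 0 0 0 1;1 0 0 0 0 0 1;1 0 0 0 0 0 1;1 0 0 0 0 0 1;1 0 0 0 0 0 1;1 0 0 0 0 0 1;1 0 0 0 0 0 0.94")

```text
time: 22.4
ee_pos: [0.5887, 0.2336, 0.2595]
tcp_rot: [-0.0, 0.726, 0.688, -0.0]
contact_force: [0.5, -0.8, 0.8]
finger_gap: 0.0854
```

>>> step_arm(commands="1 0 0 0.9 0 0 0;1 0 0 0.9 0 0 0;1 0 0 0.9 0 0 0;1 0 0 0.9 0 0 0;1 0 0 0.9 0 0 0;1 0 0 0.9 0 0 0;1 0 0 0.9 0 0 0;1 0 0 0 0 0 0;1 0 0 0 0 0 0")

```text
time: 23.52
ee_pos: [0.5891, 0.2332, 0.0718]
tcp_rot: [0.0, 0.725, 0.688, 0.0]
contact_force: [0.9, 0.1, 0.4]
finger_gap: 0.0854
```

```bash
python3 go.py .589 .233 .02 87
```

```text
t 23.52 pos [0.5891 0.2332 0.0718] yaw 86.99 tilt 0.06 gap 0.0854 j6 0.32 F [0.9 0.1 0.4]
shift first: [-0.01 -0.01  1.73]  rz units: -0.0
shift after turn: [-0.01 -0.01  1.73]
```

Descend, grip, lift.

>>> step_arm(commands="1 0 0 0.8 0 0 0;1 0 0 0.6 0 0 0;1 0 0 0.33 0 0 0;1 0 0 0 0 0 0;-1 0 0 0 0 0 0;-1 0 0 0 0 0 0;-1 0 0 0 0 0 0;-1 0 0 0 0 0 0;-1 0 0 0 0 0 0;-1 0 0 0 0 0 0;-1 0 0 -0.3 0 0 0;-1 0 0 -0.7 0 0 0;-1 0 0 -0.9 0 0 0;-1 0 0 -0.9 0 0 0;-1 0 0 -0.9 0 0 0;-1 0 0 -0.9 0 0 0;-1 0 0 -0.9 0 0 0;-1 0 0 -0.9 0 0 0;-1 0 0 -0.9 0 0 0;-1 0 0 0 0 0 0", newtons=60)

```text
time: 26.02
ee_pos: [0.5894, 0.2327, 0.2401]
tcp_rot: [0.001, 0.726, 0.688, 0.001]
contact_force: [-0.0, -0.4, -1.9]
finger_gap: 0.0546
```

```bash
cat > rk.py <<'E'
# usage: rk.py x y z [n]: TCP target in rack_corner frame (tool along -z of rack). Prints world target and needed shift/turn (current tool axes)
import sys
from h import *
CX,CY,CZ,YAW=.4472,-.3196,.030,-.3405
T=R.from_euler("z",YAW)*R.from_euler("y",-.28)  # rack x tilts up
M=T.as_matrix();o=np.array([CX,CY,CZ])
G=np.c_[M[:,1],M[:,0],-M[:,2]]  # tool x=rack y, tool y=rack x, tool z=-rack z
def main(x,y,z):
    s=ctrl.observe();A=R.from_quat(s["tcp_rot"],scalar_first=True).as_matrix();p=s["ee_pos"]
    w=o+M@[x,y,z];Gr=R.from_matrix(G);Ar=R.from_matrix(A)
    print("t",round(s["time"],2),"pos",p.round(4),"gap",round(s["finger_gap"],4),"F world",np.round(s["contact_force"],1),"F rack",(M.T@s["contact_force"]).round(1),"q",s["joint_pos"].round(2))
    print("in rack frame",(M.T@(p-o)).round(4),"target world",w.round(4),"quat",Gr.as_quat(scalar_first=True).round(3))
    print("shift now:",(A.T@(w-p)/.03).round(2),"shift after turn:",(G.T@(w-p)/.03).round(2))
    print("turn rotvec units:",np.degrees((Ar.inv()*Gr).as_rotvec()/4).round(2))
main(*map(float,sys.argv[1:4]))
E
python3 rk.py .080 0 .23
```

```text
t 26.02 pos [0.5894 0.2327 0.2401] gap 0.0546 F world [-0.  -0.4 -1.9] F rack [-0.4 -0.4 -1.9] q [ 0.27  0.34  0.42  1.65 -0.    0.32]
in rack frame [0.0096 0.5681 0.2158] target world [ 0.4598 -0.324   0.2732] quat [0.114 0.809 0.571 0.081]
shift now: [-18.76  -3.32  -1.13] shift after turn: [-18.94   2.35  -0.47]
turn rotvec units: [-3.94 -0.6   4.09]
```

>>> step_arm(commands="-1 -0.98 -0.17 -0.06 0 0 0;-1 -0.99 -0.17 -0.06 0 0 0;-1 -0.99 -0.17 -0.06 0 0 0;-1 -0.99 -0.17 -0.06 0 0 0;-1 -0.99 -0.17 -0.06 0 0 0;-1 -0.99 -0.17 -0.06 0 0 0;-1 -0.99 -0.17 -0.06 0 0 0;-1 -0.99 -0.17 -0.06 0 0 0;-1 -0.99 -0.17 -0.06 0 0 0;-1 -0.99 -0.18 -0.06 0 0 0;-1 -0.99 -0.18 -0.06 0 0 0;-1 -0.99 -0.18 -0.06 0 0 0;-1 -0.99 -0.18 -0.06 0 0 0;-1 -0.99 -0.18 -0.06 0 0 0;-1 -0.99 -0.18 -0.06 0 0 0;-1 -0.99 -0.18 -0.06 0 0 0;-1 -0.99 -0.18 -0.06 0 0 0;-1 -0.98 -0.18 -0.06 0 0 0;-1 -0.98 -0.18 -0.06 0 0 0")

```text
time: 28.4
ee_pos: [0.4579, -0.325, 0.2696]
tcp_rot: [-0.002, 0.726, 0.688, -0.0]
contact_force: [0.3, -0.6, -1.9]
finger_gap: 0.0546
```

>>> step_arm(commands="-1 0 0 0 -0.79 -0.12 0.82;-1 0 0 0 -0.79 -0.12 0.82;-1 0 0 0 -0.79 -0.12 0.82;-1 0 0 0 -0.79 -0.12 0.82;-1 0 0 0 -0.78 -0.12 0.81;-1 0 0 0 0 0 0;-1 0 0 0 0 0 0")

```text
time: 29.28
ee_pos: [0.4585, -0.3244, 0.2709]
tcp_rot: [0.112, 0.809, 0.572, 0.079]
contact_force: [0.3, 0.3, -1.4]
finger_gap: 0.0549
```

```bash
python3 rk.py .078 0 .06; python3 - <<'E'
from h import *
im={n:optics.get_image(n)[:,:,::-1] for n in("scene","top")}
a=cv2.resize(im["scene"][60:240,90:290],None,fx=2,fy=2);b=cv2.resize(im["top"][200:380,340:540],None,fx=2,fy=2)
cv2.imwrite("pics/p1.png",np.hstack([a,b]))
E
```

```text
t 29.27 pos [ 0.4585 -0.3244  0.2709] gap 0.0549 F world [ 0.3  0.3 -1.4] F rack [-0.2  0.4 -1.4] q [-0.8  -0.13 -0.05  1.4   0.12 -0.45]
in rack frame [ 0.0783 -0.0007  0.2281] target world [ 0.5022 -0.3391  0.1092] quat [0.114 0.809 0.571 0.081]
shift now: [0.03 0.02 5.6 ] shift after turn: [ 0.02 -0.01  5.6 ]
turn rotvec units: [-0.08  0.02  0.01]
```

View pics/p1.png

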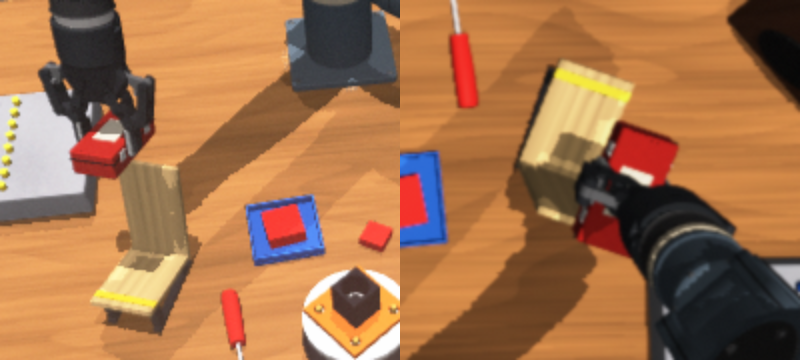

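>>> step_arm(commands="-1 0 0 0.7 -0.08 0 0;-1 0 0 0.7 0 0 0;-1 0 0 0.7 0 0 0;-1 0 0 0.7 0 0 0;-1 0 0 0.7 0 0 0;-1 0 0 0.7 0 0 0;-1 0 0 0.7 0 0 0;-1 0 0 0.5 0 0 0;-1 0 0 0.3 0 0 0;-1 0 0 0.3 0 0 0;-1 0 0 0.3 0 0 0;-1 0 0 0 0 0 0;-1 0 0 0 0 0 0")

```text
time: 31.0
ee_pos: [0.5085, -0.3429, 0.0912]
tcp_rot: [0.116, 0.809, 0.571, 0.081]
contact_force: [-0.4, 0.2, -1.8]
finger_gap: 0.0546
```

```bash
python3 rk.py .074 0 .02
```

```text
t 31.0 pos [ 0.5085 -0.3429  0.0912] gap 0.0546 F world [-0.4  0.2 -1.8] F rack [-0.9  0.1 -1.6] q [-0.76  0.02 -0.27  1.02  0.11 -0.4 ]
in rack frame [ 0.08   -0.0015  0.0407] target world [ 0.509  -0.3415  0.0697] quat [0.114 0.809 0.571 0.081]
shift now: [ 0.05 -0.2   0.69] shift after turn: [ 0.05 -0.2   0.69]
turn rotvec units: [0.05 0.03 0.  ]
```

>>> step_arm(commands="-1 0.05 0 0.2 0 0 0;-1 0 0 0.2 0 0 0;-1 0 0 0.15 0 0 0;-1 0 0 0.1 0 0 0;-1 0 0 0.1 0 0 0;-1 0 0 0 0 0 0")

```text
time: 31.75
ee_pos: [0.5139, -0.343, 0.0716]
tcp_rot: [0.115, 0.809, 0.571, 0.08]
contact_force: [-10.1, 6.4, 11.5]
finger_gap: 0.055
```

```bash
python3 rk.py .074 0 .02
```

```text
t 31.75 pos [ 0.5139 -0.343   0.0716] gap 0.055 F world [-10.1   6.4  11.5] F rack [-8.   2.7 14.2] q [-0.75  0.05 -0.28  0.98  0.11 -0.4 ]
in rack frame [0.0794 0.0002 0.0204] target world [ 0.509  -0.3415  0.0697] quat [0.114 0.809 0.571 0.081]
shift now: [-0.01 -0.18  0.01] shift after turn: [-0.01 -0.18  0.01]
turn rotvec units: [ 0.02  0.03 -0.  ]
```

>>> step_arm(commands="-1 0 -0.1 -0.1 0 0 0;-1 0 -0.1 0 0 0 0;-1 0 -0.05 0 0 0 0;-1 0 0 0 0 0 0")

```text
time: 32.25
ee_pos: [0.5075, -0.3409, 0.0699]
tcp_rot: [0.116, 0.809, 0.571, 0.081]
contact_force: [1.9, -0.0, -1.7]
finger_gap: 0.0551
```

```bash
python3 rk.py .072 0 .02
```

```text
t 32.25 pos [ 0.5075 -0.3409  0.0699] gap 0.0551 F world [ 1.9 -0.  -1.7] F rack [ 1.3  0.6 -2.1] q [-0.76  0.03 -0.3   0.98  0.11 -0.4 ]
in rack frame [0.0724 0.0001 0.0206] target world [ 0.5072 -0.3409  0.0691] quat [0.114 0.809 0.571 0.081]
shift now: [-0.   -0.01  0.02] shift after turn: [-0.   -0.01  0.02]
turn rotvec units: [0.05 0.03 0.  ]
```

>>> step_arm(commands="-1 0 -0.06 0 0 0 0;-1 0 -0.06 0 0 0 0;-1 0 0 0 0 0 0")

```text
time: 32.62
ee_pos: [0.5071, -0.3408, 0.0709]
tcp_rot: [0.119, 0.808, 0.571, 0.083]
contact_force: [8.0, -1.6, -3.7]
finger_gap: 0.0549
```

```bash
python3 rk.py .072 0 .02
```

```text
t 32.62 pos [ 0.5071 -0.3408  0.0709] gap 0.0549 F world [ 8.  -1.6 -3.7] F rack [ 6.8  1.2 -5.8] q [-0.76  0.02 -0.31  0.97  0.11 -0.4 ]
in rack frame [0.0724 0.     0.0218] target world [ 0.5072 -0.3409  0.0691] quat [0.114 0.809 0.571 0.081]
shift now: [ 0.   -0.01  0.06] shift after turn: [-0.   -0.01  0.06]
turn rotvec units: [0.15 0.03 0.01]
```

>>> step_arm(commands="-1 0 0.05 0.06 0 0 0;1 0 0.03 0 0 0 0;1 0 0 0 0 0 0;1 0 0 0 0 0 0;1 0 0 0 0 0 0;1 0 0 -0.4 0 0 0;1 0 0 -0.7 0 0 0;1 0 0 -0.9 0 0 0;1 0 0 -0.9 0 0 0;1 0 0 -0.9 0 0 0;1 0 0 -0.9 0 0 0;1 0 0 -0.9 0 0 0;1 0 0 -0.9 0 0 0;1 0 0 0 0 0 0")

```text
time: 34.38
ee_pos: [0.4563, -0.3231, 0.2594]
tcp_rot: [0.119, 0.808, 0.571, 0.081]
contact_force: [-0.2, -0.9, -1.1]
finger_gap: 0.0859
```

```bash
python3 look.py; python3 go.py .588 .3924 .26 85.9; python3 rk.py .072 0 .25
```

```text
red ['top', 'scene'] [ 0.4927 -0.35  ] yaw -24.8 iou 0.656
yellow ['top', 'scene'] [0.5757 0.3933] yaw -4.6 iou 0.933
green ['top'] [0.4146 0.2859] yaw 0.2 iou 0.942
t 34.58 pos [ 0.455  -0.3215  0.2534] yaw 70.47 tilt 16.07 gap 0.0853 j6 -0.45 F [ 0.4 -0.3 -0.6]
shift first: [23.91 -3.56 -1.28]  rz units: -3.86
shift after turn: [24.05  2.68  0.52]
t 34.58 pos [ 0.455  -0.3215  0.2534] gap 0.0853 F world [ 0.4 -0.3 -0.6] F rack [ 0.2 -0.1 -0.7] q [-0.8  -0.15 -0.11  1.36  0.12 -0.45]
in rack frame [0.0695 0.0008 0.2125] target world [ 0.4473 -0.3196  0.2902] quat [0.114 0.809 0.571 0.081]
shift now: [-0.03  0.09 -1.25] shift after turn: [-0.03  0.08 -1.25]
turn rotvec units: [ 0.01  0.01 -0.  ]
```

```bash
python3 - <<'E'
s=open("go.py").read()
i=s.index("    u=A.T");j=s.index("main(*map")
s=s[:i]+'''    a=np.radians(cur+d);G=np.array([[np.cos(a),np.sin(a),0],[np.sin(a),-np.cos(a),0],[0,0,-1]])
    dp=np.array([x,y,z])-p
    print("shift now:",(A.T@dp/.03).round(2),"shift after turn:",(G.T@dp/.03).round(2),"turn units:",np.degrees(R.from_matrix(A.T@G).as_rotvec()/4).round(2))
'''+s[j:]
open("go.py","w").write(s)
E
python3 go.py .427 .286 .26 90;python3 - <<'E'
from h import *
im={n:optics.get_image(n)[:,:,::-1] for n in("scene","top")}
a=cv2.resize(im["scene"][60:240,90:290],None,fx=2,fy=2);b=cv2.resize(im["top"][200:380,340:540],None,fx=2,fy=2)
cv2.imwrite("pics/p2.png",np.hstack([a,b]))
E
```

```text
t 34.58 pos [ 0.455  -0.3215  0.2534] yaw 70.47 tilt 16.07 gap 0.0853 j6 -0.45 F [ 0.4 -0.3 -0.6]
shift now: [18.77 -7.28 -2.34] shift after turn: [20.25 -0.93 -0.22] turn units: [ 3.98  0.7  -4.85]
```

View pics/p2.png

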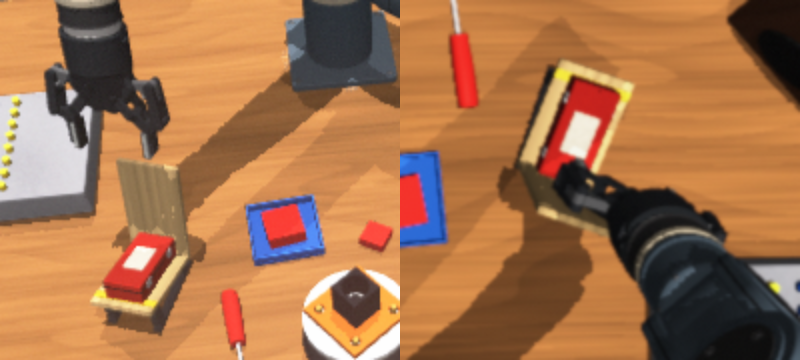

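>>> step_arm(commands="1 0 0 0 0.8 0.14 -0.97;1 0 0 0 0.8 0.14 -0.97;1 0 0 0 0.8 0.14 -0.97;1 0 0 0 0.79 0.14 -0.97;1 0 0 0 0.79 0.14 -0.97;1 0.97 -0.05 0 0 0 0;1 0.97 -0.05 0 0 0 0;1 0.97 -0.05 0 0 0 0;1 0.97 -0.05 0 0 0 0;1 0.97 -0.05 0 0 0 0;1 0.97 -0.05 0 0 0 0;1 0.97 -0.05 0 0 0 0;1 0.97 -0.05 0 0 0 0;1 0.97 -0.05 0 0 0 0;1 0.97 -0.05 0 0 0 0;1 0.97 -0.05 0 0 0 0;1 0.97 -0.05 0 0 0 0;1 0.97 -0.05 0 0 0 0;1 0.97 -0.05 0 0 0 0;1 0.97 -0.05 0 0 0 0")

```text
time: 37.17
ee_pos: [0.4325, 0.1155, 0.2533]
tcp_rot: [0.001, 0.707, 0.707, -0.001]
contact_force: [1.0, -0.5, -0.3]
finger_gap: 0.0856
```

>>> step_arm(commands="1 0.96 -0.04 0 0 0 0;1 0.96 -0.04 0 0 0 0;1 0.96 -0.04 0 0 0 0;1 0.96 -0.04 0 0 0 0;1 0.96 -0.03 0 0 0 0;1 0.9 0 0 0 0 0;1 0 0 0 0 0 0;1 0 0 0 0 0 0")

```text
time: 38.17
ee_pos: [0.4269, 0.285, 0.2534]
tcp_rot: [0.001, 0.707, 0.707, -0.001]
contact_force: [-0.6, -0.6, 0.9]
finger_gap: 0.0854
```

```bash
python3 go.py .427 .286 .02 90;python3 - <<'E'
from h import *
# re-check red on rack
from look import *
ims=optics.get_image("top"),optics.get_image("scene")
c,s=np.cos(.28),np.sin(.28);M=np.array([[c,0,-s],[0,1,0],[s,0,c]])
RC=[(box(.12,.056,0,.032,cx=0))@M.T+[0,0,.03+.06*s]]
m={}
for n,p in(("top",(425,265)),("scene",(160,190))):
    L=tr("case1",n,p)
    print(n,L[0]["position"],L[0]["mask"].sum())
    m[n]=L[0]["mask"]
for mm in(m,{"top":m["top"]},{"scene":m["scene"]}):
    q,i=fit(RC,mm,(.5,-.34),[-.34]);
    d=q[:2]-[.4472,-.3196];a=-.3405
    print(q.round(4),round(i,3),"along/c",((d@[np.cos(a),np.sin(a)])/c).round(4),"y",(d@[-np.sin(a),np.cos(a)]).round(4),"dyaw",round(q[2]-a,3))
E
```

```text
t 38.17 pos [0.4269 0.285  0.2534] yaw 90.01 tilt 0.16 gap 0.0854 j6 0.46 F [-0.6 -0.6  0.9]
shift now: [ 0.05 -0.    7.78] shift after turn: [0.03 0.   7.78] turn units: [0.01 0.04 0.  ]
top [428.0, 269.7] 1475
scene [160.0, 191.5] 835
[ 0.5021 -0.3392 -0.3395] 0.947 along/c 0.0606 y -0.0001 dyaw 0.001
[ 0.502  -0.3387 -0.3294] 0.953 along/c 0.0604 y 0.0003 dyaw 0.011
[ 0.502  -0.3403 -0.3322] 0.948 along/c 0.0609 y -0.0012 dyaw 0.008
```

>>> step_arm(commands="1 0.03 0 0.9 0 0 0;1 0 0 0.9 0 0 0;1 0 0 0.9 0 0 0;1 0 0 0.9 0 0 0;1 0 0 0.9 0 0 0;1 0 0 0.9 0 0 0;1 0 0 0.9 0 0 0;1 0 0 0.7 0 0 0;1 0 0 0.5 0 0 0;1 0 0 0.28 0 0 0;1 0 0 0 0 0 0;-1 0 0 0 0 0 0;-1 0 0 0 0 0 0;-1 0 0 0 0 0 0;-1 0 0 0 0 0 0;-1 0 0 0 0 0 0;-1 0 0 0 0 0 0")

```text
time: 40.5
ee_pos: [0.4287, 0.2866, 0.0222]
tcp_rot: [0.002, 0.707, 0.707, 0.001]
contact_force: [-0.2, 0.4, 5.9]
finger_gap: 0.0549
```

>>> step_arm(commands="-1 0 0 -0.3 0 0 0;-1 0 0 -0.7 0 0 0;-1 0 0 -0.9 0 0 0;-1 0 0 -0.9 0 0 0;-1 0 0 -0.9 0 0 0;-1 0 0 -0.9 0 0 0;-1 0 0 -0.9 0 0 0;-1 0 0 -0.9 0 0 0;-1 0 0 -0.9 0 0 0;-1 0 0 -0.6 0 0 0;-1 0 0 0 0 0 0")

```text
time: 41.88
ee_pos: [0.4275, 0.2866, 0.2589]
tcp_rot: [0.001, 0.707, 0.707, 0.001]
contact_force: [0.7, 0.4, -2.6]
finger_gap: 0.0549
```

```bash
python3 rk.py .078 0 .24
```

```text
t 41.88 pos [0.4275 0.2866 0.2589] gap 0.0549 F world [ 0.7  0.4 -2.6] F rack [-0.2  0.6 -2.7] q [ 0.46  0.02  0.1   1.65 -0.    0.46]
in rack frame [-0.1491  0.5649  0.2811] target world [ 0.4553 -0.3225  0.2822] quat [0.114 0.809 0.571 0.081]
shift now: [-20.3    0.93  -0.76] shift after turn: [-18.83   7.57   1.37]
turn rotvec units: [-3.92 -0.68  4.85]
```

>>> step_arm(commands="-1 -0.97 0.04 -0.04 0 0 0;-1 -0.97 0.04 -0.04 0 0 0;-1 -0.97 0.04 -0.04 0 0 0;-1 -0.97 0.04 -0.04 0 0 0;-1 -0.97 0.04 -0.04 0 0 0;-1 -0.97 0.04 -0.04 0 0 0;-1 -0.97 0.04 -0.04 0 0 0;-1 -0.97 0.04 -0.04 0 0 0;-1 -0.97 0.04 -0.04 0 0 0;-1 -0.97 0.04 -0.04 0 0 0;-1 -0.97 0.05 -0.04 0 0 0;-1 -0.97 0.05 -0.04 0 0 0;-1 -0.97 0.05 -0.04 0 0 0;-1 -0.97 0.05 -0.04 0 0 0;-1 -0.97 0.05 -0.04 0 0 0;-1 -0.97 0.05 -0.04 0 0 0;-1 -0.97 0.05 -0.04 0 0 0;-1 -0.97 0.05 -0.03 0 0 0;-1 -0.97 0.05 -0.03 0 0 0;-1 -0.97 0.05 -0.03 0 0 0")

```text
time: 44.38
ee_pos: [0.4535, -0.2959, 0.2797]
tcp_rot: [-0.001, 0.707, 0.707, 0.0]
contact_force: [-0.7, 0.6, -1.3]
finger_gap: 0.0545
```

>>> step_arm(commands="-1 -0.9 0.04 0 0 0 0;-1 0 0 0 -0.78 -0.14 0.97;-1 0 0 0 -0.78 -0.14 0.97;-1 0 0 0 -0.78 -0.14 0.97;-1 0 0 0 -0.79 -0.13 0.97;-1 0 0 0 -0.79 -0.13 0.97;-1 0 0 0 0 0 0;-1 0 0 0 0 0 0")

```text
time: 45.38
ee_pos: [0.4551, -0.3222, 0.2807]
tcp_rot: [0.113, 0.809, 0.572, 0.079]
contact_force: [0.3, 0.4, -1.8]
finger_gap: 0.0552
```

```bash
python3 rk.py .078 0 .070
```

```text
t 45.38 pos [ 0.4551 -0.3222  0.2807] gap 0.0552 F world [ 0.3  0.4 -1.8] F rack [-0.3  0.5 -1.8] q [-0.8  -0.14 -0.04  1.42  0.12 -0.45]
in rack frame [7.730e-02 1.000e-04 2.386e-01] target world [ 0.4996 -0.3382  0.1188] quat [0.114 0.809 0.571 0.081]
shift now: [-0.    0.05  5.62] shift after turn: [-0.    0.02  5.62]
turn rotvec units: [-0.05  0.01  0.01]
```

>>> step_arm(commands="-1 0 0.05 0.8 -0.05 0 0;-1 0 0 0.8 0 0 0;-1 0 0 0.8 0 0 0;-1 0 0 0.8 0 0 0;-1 0 0 0.8 0 0 0;-1 0 0 0.8 0 0 0;-1 0 0 0.5 0 0 0;-1 0 0 0.3 0 0 0;-1 0 0 0.1 0 0 0;-1 0 0 0.1 0 0 0;-1 0 0 0.1 0 0 0;-1 0 0 0 0 0 0")

```text
time: 46.88
ee_pos: [0.503, -0.3397, 0.1125]
tcp_rot: [0.115, 0.809, 0.571, 0.081]
contact_force: [0.7, -0.1, -1.9]
finger_gap: 0.0548
```

```bash
python3 rk.py .078 0 .053
```

```text
t 46.88 pos [ 0.503  -0.3397  0.1125] gap 0.0548 F world [ 0.7 -0.1 -1.9] F rack [ 0.1  0.2 -2. ] q [-0.76 -0.   -0.25  1.07  0.11 -0.41]
in rack frame [ 0.0798 -0.0003  0.0629] target world [ 0.5041 -0.3397  0.1025] quat [0.114 0.809 0.571 0.081]
shift now: [ 0.01 -0.06  0.33] shift after turn: [ 0.01 -0.06  0.33]
turn rotvec units: [0.03 0.02 0.  ]
```

>>> step_arm(commands="-1 0 0 0.1 0 0 0;-1 0 0 0.1 0 0 0;-1 0 0 0.08 0 0 0;-1 0 0 0.08 0 0 0;-1 0 0 0 0 0 0")

```text
time: 47.5
ee_pos: [0.5052, -0.3405, 0.104]
tcp_rot: [0.115, 0.809, 0.571, 0.08]
contact_force: [-8.0, 4.9, 9.3]
finger_gap: 0.0547
```

```bash
python3 rk.py .074 0 .053
```

```text
t 47.5 pos [ 0.5052 -0.3405  0.104 ] gap 0.0547 F world [-8.   4.9  9.3] F rack [-6.3  1.9 11.5] q [-0.76  0.01 -0.26  1.05  0.11 -0.4 ]
in rack frame [ 0.0797 -0.0003  0.0541] target world [ 0.5004 -0.3385  0.1014] quat [0.114 0.809 0.571 0.081]
shift now: [ 0.01 -0.19  0.04] shift after turn: [ 0.01 -0.19  0.04]
turn rotvec units: [0.02 0.03 0.  ]
```

>>> step_arm(commands="-1 0 -0.1 -0.1 0 0 0;-1 0 -0.1 0 0 0 0;-1 0 -0.08 0 0 0 0;-1 0 -0.05 0 0 0 0;-1 0 0 0 0 0 0")

```text
time: 48.12
ee_pos: [0.4981, -0.3379, 0.1031]
tcp_rot: [0.117, 0.808, 0.571, 0.082]
contact_force: [5.8, -1.5, -2.8]
finger_gap: 0.0546
```

```bash
python3 rk.py .072 0 .053
```

```text
t 48.12 pos [ 0.4981 -0.3379  0.1031] gap 0.0546 F world [ 5.8 -1.5 -2.8] F rack [ 5.   0.5 -4.3] q [-0.77 -0.02 -0.28  1.04  0.12 -0.41]
in rack frame [ 0.0722 -0.0003  0.0553] target world [ 0.4986 -0.3378  0.1008] quat [0.114 0.809 0.571 0.081]
shift now: [ 0.01 -0.01  0.08] shift after turn: [ 0.01 -0.01  0.08]
turn rotvec units: [0.1  0.01 0.01]
```

Contact with the backstop at 0.0722 again. Release and retreat.

>>> step_arm(commands="-1 0 0.03 0.08 0 0 0;1 0 0.03 0 0 0 0;1 0 0 0 0 0 0;1 0 0 0 0 0 0;1 0 0 0 0 0 0;1 0 0 -0.4 0 0 0;1 0 0 -0.7 0 0 0;1 0 0 -0.9 0 0 0;1 0 0 -0.9 0 0 0;1 0 0 -0.9 0 0 0;1 0 0 -0.9 0 0 0;1 0 0 -0.9 0 0 0;1 0 0 -0.7 0 0 0;1 0 0 0 0 0 0")

```text
time: 49.88
ee_pos: [0.4494, -0.3211, 0.2854]
tcp_rot: [0.118, 0.808, 0.571, 0.081]
contact_force: [1.0, -0.5, -0.3]
finger_gap: 0.0855
```

```bash
python3 look.py pics/s4.png; python3 go.py .588 .3924 .26 85.7
```

```text
red not seen
yellow ['top', 'scene'] [0.5769 0.393 ] yaw -5.3 iou 0.94
green ['top'] [ 0.4894 -0.3587] yaw -25.2 iou 0.828
t 50.08 pos [ 0.4485 -0.3199  0.2803] yaw 70.48 tilt 16.05 gap 0.0854 j6 -0.45 F [0.8 0.3 0.3]
shift now: [23.93 -3.6  -0.34] shift after turn: [24.02  2.86  0.68] turn units: [ 3.99  0.54 -3.78]
```

>>> step_arm(commands="1 0 0 0 1 0.13 -0.9;1 0 0 0 1 0.13 -0.9;1 0 0 0 1 0.13 -0.9;1 0 0 0 0.99 0.13 -0.9;1 0.96 0.11 0 0 0 0;1 0.96 0.11 0 0 0 0;1 0.96 0.11 0 0 0 0;1 0.96 0.11 0 0 0 0;1 0.96 0.11 0 0 0 0;1 0.96 0.11 0 0 0 0;1 0.96 0.11 0 0 0 0;1 0.96 0.11 0 0 0 0;1 0.96 0.11 0 0 0 0;1 0.96 0.11 0 0 0 0;1 0.96 0.11 0 0 0 0;1 0.96 0.11 0 0 0 0;1 0.96 0.11 0 0 0 0;1 0.96 0.11 0 0 0 0;1 0.96 0.11 0 0 0 0;1 0.96 0.11 0 0 0 0")

```text
time: 52.58
ee_pos: [0.5415, 0.1352, 0.2797]
tcp_rot: [0.0, 0.737, 0.676, -0.001]
contact_force: [0.3, 1.0, 0.5]
finger_gap: 0.0854
```

>>> step_arm(commands="1 0.96 0.11 0 0 0 0;1 0.96 0.11 0 0 0 0;1 0.96 0.11 0.2 0 0 0;1 0.96 0.11 0.5 0 0 0;1 0.96 0.11 0.9 0 0 0;1 0.96 0.11 0.9 0 0 0;1 0.96 0.11 0.9 0 0 0;1 0.96 0.11 0.9 0 0 0;1 0.96 0.11 0.9 0 0 0;1 0 0 0 0 0 0;1 0 0 0 0 0 0")

```text
time: 53.95
ee_pos: [0.5938, 0.3891, 0.1243]
tcp_rot: [0.001, 0.737, 0.676, -0.001]
contact_force: [0.6, 0.4, 0.4]
finger_gap: 0.0855
```

```bash
python3 go.py .5845 .3925 .02 85;python3 look.py
```

```text
t 53.95 pos [0.5938 0.3891 0.1243] yaw 84.99 tilt 0.14 gap 0.0855 j6 0.57 F [0.6 0.4 0.4]
shift now: [ 0.09 -0.32  3.48] shift after turn: [ 0.09 -0.32  3.48] turn units: [ 0.01  0.03 -0.  ]
red not seen
yellow ['top', 'scene'] [0.576  0.3925] yaw -5.2 iou 0.792
green ['top'] [ 0.486  -0.3577] yaw -24.2 iou 0.941
```

>>> step_arm(commands="1 0.09 -0.32 0.5 0 0 0;1 0 0 0.9 0 0 0;1 0 0 0.9 0 0 0;1 0 0 0.7 0 0 0;1 0 0 0.48 0 0 0;1 0 0 0 0 0 0;-1 0 0 0 0 0 0;-1 0 0 0 0 0 0;-1 0 0 0 0 0 0;-1 0 0 0 0 0 0;-1 0 0 0 0 0 0;-1 0 0 0 0 0 0")

```text
time: 55.65
ee_pos: [0.5864, 0.3937, 0.023]
tcp_rot: [0.002, 0.737, 0.676, 0.002]
contact_force: [-1.0, 0.6, 5.8]
finger_gap: 0.0548
```

>>> step_arm(commands="-1 0 0 -0.3 0 0 0;-1 0 0 -0.7 0 0 0;-1 0 0 -0.9 0 0 0;-1 0 0 -0.9 0 0 0;-1 0 0 -0.9 0 0 0;-1 0 0 -0.9 0 0 0;-1 0 0 -0.9 0 0 0;-1 0 0 -0.9 0 0 0;-1 0 0 -0.9 0 0 0;-1 0 0 -0.6 0 0 0;-1 0 0 0 0 0 0")

```text
time: 57.02
ee_pos: [0.585, 0.3936, 0.2589]
tcp_rot: [0.001, 0.737, 0.676, 0.001]
contact_force: [-0.2, -0.4, -3.9]
finger_gap: 0.0547
```

```bash
python3 rk.py .076 0 .26
```

```text
t 57.02 pos [0.585  0.3936 0.2589] gap 0.0547 F world [-0.2 -0.4 -3.9] F rack [-1.1 -0.4 -3.8] q [ 0.5   0.58  0.78  1.77 -0.    0.59]
in rack frame [-0.0408  0.7183  0.2499] target world [ 0.4483 -0.32    0.3009] quat [0.114 0.809 0.571 0.081]
shift now: [-24.09  -2.46  -1.41] shift after turn: [-23.94   3.89  -0.34]
turn rotvec units: [-3.94 -0.52  3.6 ]
```

>>> step_arm(commands="-1 -0.96 -0.1 -0.06 0 0 0;-1 -0.96 -0.1 -0.06 0 0 0;-1 -0.96 -0.1 -0.06 0 0 0;-1 -0.96 -0.1 -0.06 0 0 0;-1 -0.96 -0.1 -0.06 0 0 0;-1 -0.96 -0.1 -0.06 0 0 0;-1 -0.96 -0.1 -0.06 0 0 0;-1 -0.96 -0.1 -0.06 0 0 0;-1 -0.96 -0.1 -0.06 0 0 0;-1 -0.96 -0.1 -0.06 0 0 0;-1 -0.96 -0.1 -0.06 0 0 0;-1 -0.96 -0.1 -0.06 0 0 0;-1 -0.96 -0.1 -0.06 0 0 0;-1 -0.96 -0.1 -0.06 0 0 0;-1 -0.96 -0.1 -0.06 0 0 0;-1 -0.96 -0.1 -0.06 0 0 0;-1 -0.96 -0.1 -0.06 0 0 0;-1 -0.96 -0.1 -0.06 0 0 0;-1 -0.96 -0.1 -0.06 0 0 0;-1 -0.96 -0.1 -0.06 0 0 0")

```text
time: 59.52
ee_pos: [0.4735, -0.1756, 0.2921]
tcp_rot: [-0.001, 0.737, 0.676, -0.0]
contact_force: [-0.4, -0.5, -2.4]
finger_gap: 0.0546
```

>>> step_arm(commands="-1 -0.97 -0.1 -0.04 0 0 0;-1 -0.97 -0.1 -0.04 0 0 0;-1 -0.97 -0.1 -0.04 0 0 0;-1 -0.97 -0.1 -0.04 0 0 0;-1 -0.97 -0.06 -0.04 0 0 0;-1 0 0 0 -0.98 -0.13 0.9;-1 0 0 0 -0.98 -0.13 0.9;-1 0 0 0 -0.99 -0.13 0.9;-1 0 0 0 -0.99 -0.13 0.9;-1 0 0 0 0 0 0;-1 0 0 0 0 0 0")

```text
time: 60.9
ee_pos: [0.4477, -0.3186, 0.2992]
tcp_rot: [0.113, 0.809, 0.572, 0.079]
contact_force: [-0.4, -0.7, -3.0]
finger_gap: 0.0547
```

```bash
python3 rk.py .076 0 .097
```

```text
t 60.9 pos [ 0.4477 -0.3186  0.2992] gap 0.0547 F world [-0.4 -0.7 -3. ] F rack [-1.  -0.8 -2.9] q [-0.81 -0.15 -0.01  1.46  0.12 -0.45]
in rack frame [0.0745 0.0011 0.2586] target world [ 0.4908 -0.335   0.1442] quat [0.114 0.809 0.571 0.081]
shift now: [-0.03  0.07  5.39] shift after turn: [-0.04  0.05  5.39]
turn rotvec units: [-0.05  0.01  0.01]
```

Contact expected at z ≈ 0.086.

>>> step_arm(commands="-1 -0.04 0.05 0.8 -0.05 0 0;-1 0 0 0.8 0 0 0;-1 0 0 0.8 0 0 0;-1 0 0 0.8 0 0 0;-1 0 0 0.8 0 0 0;-1 0 0 0.8 0 0 0;-1 0 0 0.4 0 0 0;-1 0 0 0.2 0 0 0;-1 0 0 0.1 0 0 0;-1 0 0 0.1 0 0 0;-1 0 0 0.08 0 0 0;-1 0 0 0.08 0 0 0;-1 0 0 0 0 0 0")

```text
time: 62.52
ee_pos: [0.4942, -0.3369, 0.1349]
tcp_rot: [0.116, 0.809, 0.571, 0.08]
contact_force: [-0.3, 0.7, -3.0]
finger_gap: 0.0543
```

```bash
python3 rk.py .076 0 .086
```

```text
t 62.52 pos [ 0.4942 -0.3369  0.1349] gap 0.0543 F world [-0.3  0.7 -3. ] F rack [-1.3  0.6 -2.7] q [-0.77 -0.04 -0.24  1.11  0.11 -0.41]
in rack frame [ 0.0771 -0.0007  0.0869] target world [ 0.4936 -0.3361  0.1337] quat [0.114 0.809 0.571 0.081]
shift now: [ 0.02 -0.04  0.03] shift after turn: [ 0.02 -0.04  0.03]
turn rotvec units: [0.03 0.03 0.01]
```

>>> step_arm(commands="-1 0.02 0 0.08 0 0 0;-1 0 0 0.06 0 0 0;-1 0 0 0 0 0 0")

```text
time: 62.9
ee_pos: [0.4944, -0.337, 0.1347]
tcp_rot: [0.116, 0.809, 0.571, 0.08]
contact_force: [-12.1, 5.4, 13.0]
finger_gap: 0.0547
```

```bash
python3 rk.py .068 0 .086
```

```text
t 62.9 pos [ 0.4944 -0.337   0.1347] gap 0.0547 F world [-12.1   5.4  13. ] F rack [-9.1  1.1 16.2] q [-0.77 -0.04 -0.24  1.11  0.11 -0.41]
in rack frame [ 0.0772 -0.0006  0.0868] target world [ 0.4864 -0.3335  0.1314] quat [0.114 0.809 0.571 0.081]
shift now: [ 0.02 -0.31  0.03] shift after turn: [ 0.02 -0.31  0.03]
turn rotvec units: [0.03 0.06 0.  ]
```

>>> step_arm(commands="-1 0 -0.1 -0.14 0 0 0;-1 0 -0.1 0 0 0 0;-1 0 -0.1 0 0 0 0;-1 0 -0.06 0 0 0 0;-1 0 0 0 0 0 0")

```text
time: 63.52
ee_pos: [0.4877, -0.3341, 0.1335]
tcp_rot: [0.119, 0.808, 0.571, 0.083]
contact_force: [6.3, -2.2, -2.5]
finger_gap: 0.0549
```

```bash
python3 rk.py .068 0 .086
```

```text
t 63.52 pos [ 0.4877 -0.3341  0.1335] gap 0.0549 F world [ 6.3 -2.2 -2.5] F rack [ 5.7  0.  -4.3] q [-0.78 -0.06 -0.27  1.1   0.12 -0.42]
in rack frame [ 0.0699 -0.0001  0.0875] target world [ 0.4864 -0.3335  0.1314] quat [0.114 0.809 0.571 0.081]
shift now: [ 0.   -0.07  0.05] shift after turn: [ 0.   -0.06  0.05]
turn rotvec units: [0.15 0.02 0.02]
```

>>> step_arm(commands="-1 0 0.05 0.08 0 0 0;1 0 0.03 0 0 0 0;1 0 0 0 0 0 0;1 0 0 0 0 0 0;1 0 0 0 0 0 0;1 0 0 -0.4 0 0 0;1 0 0 -0.7 0 0 0;1 0 0 -0.9 0 0 0;1 0 0 -0.9 0 0 0;1 0 0 -0.9 0 0 0;1 0 0 -0.7 0 0 0;1 0.9 0 0 0 0 0;1 0.9 0 0 0 0 0;1 0.9 0 0 0 0 0;1 0.9 0 0 0 0 0;1 0.9 0 0 0 0 0;1 0.9 0 0 0 0 0;1 0.9 0 0 0 0 0;1 0.9 0 0 0 0 0;1 0 0 0 0 0 0")

```text
time: 66.03
ee_pos: [0.5246, -0.1161, 0.2604]
tcp_rot: [0.116, 0.808, 0.573, 0.081]
contact_force: [0.2, -1.0, 0.5]
finger_gap: 0.0854
```

```bash
python3 - <<'E'
from h import *
im={n:optics.get_image(n) for n in("scene","top")}
c,s=np.cos(.28),np.sin(.28);M=np.array([[c,0,-s],[0,1,0],[s,0,c]]);a=-.3405
B=lambda z0,z1:[box(.12,.056,z0,z1,cx=.06)@M.T+[0,0,.03]]
m={}
for n,p in(("top",(425,265)),("scene",(160,170))):
    L=tr("case1",n,p);print(n,[(round(d["conf"],2),np.round(d["position"]),d["mask"].sum()) for d in L])
# yellow by colour (also masks off the deck's yellow stripe via the whole-pile box fit)
h={n:cv2.cvtColor(im[n],cv2.COLOR_RGB2HSV) for n in im}
def rep(q):
    d=q[:2]-[.4472,-.3196];return "along",((d@[np.cos(a),np.sin(a)])).round(4),"y",(d@[-np.sin(a),np.cos(a)]).round(4),"dyaw",round(q[2]-a,3)
for n in("top","scene"):
    L=[d for d in tr("case1",n,(425,265) if n=="top" else (160,170)) if np.hypot(*(np.array(d["position"])-((425,265) if n=="top" else (160,170))))<50]
    U=np.any([d["mask"] for d in L],axis=0)
    q,i=fit(B(0,.096),{n:U},(.4472,-.3196),[a]);print("pile",n,len(L),round(i,3),rep(q))
a_=cv2.resize(im["scene"][100:240,110:290,::-1],None,fx=2.2,fy=2.6);b=cv2.resize(im["top"][200:340,350:530,::-1],None,fx=2.2,fy=2.6)
cv2.imwrite("pics/p3.png",np.hstack([a_,b]))
E
```

```text
top [(0.78, array([423., 267.]), np.int64(139)), (0.63, array([422., 253.]), np.int64(105)), (0.77, array([434., 277.]), np.int64(1544))]
scene [(0.95, array([157., 176.]), np.int64(858)), (0.58, array([176., 177.]), np.int64(1285)), (0.66, array([160., 197.]), np.int64(369)), (0.87, array([160., 202.]), np.int64(255))]
pile top 3 0.815 ('along', np.float64(-0.0004), 'y', np.float64(-0.0006), 'dyaw', np.float64(0.001))
pile scene 4 0.571 ('along', np.float64(0.0124), 'y', np.float64(0.0245), 'dyaw', np.float64(-0.226))
```

View pics/p3.png

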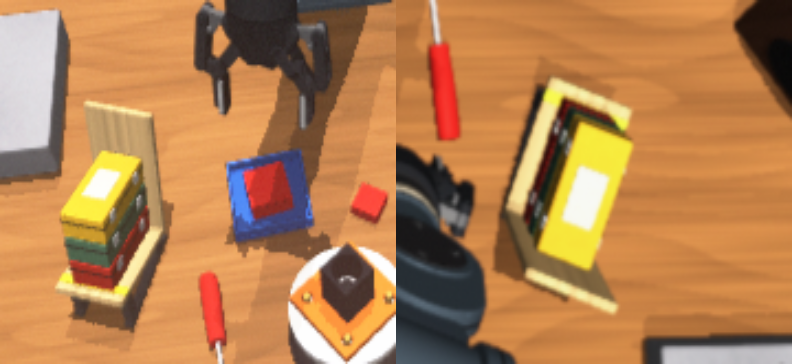

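```bash
python3 - <<'E'
from h import *
for n in("scene","top"): optics.get_image(n)
c,s=np.cos(.28),np.sin(.28);M=np.array([[c,0,-s],[0,1,0],[s,0,c]]);a=-.3405
B=[box(.12,.056,.064,.096,cx=.06)@M.T+[0,0,.03]]
for n,p in(("top",(434,277)),("scene",(157,176))):
    d=tr("case1",n,p)[0];q,i=fit(B,{n:d["mask"]},(.4472,-.3196),[a]);e=q[:2]-[.4472,-.3196]
    print("yellow",n,round(i,3),"dx",(e@[np.cos(a),np.sin(a)]).round(4),"y",(e@[-np.sin(a),np.cos(a)]).round(4),"dyaw",round(q[2]-a,3))
L=tr("horn","scene",(267,215))
for z in(.07,.074,.078,.088):
    q,i=fit([box(.104,.104,z,z+.01),box(.046,.046,z+.01,z+.064)],{"scene":L[0]["mask"]},(.622,-.0395),[.65]);print("horn z",z,q.round(4),round(i,4))
d=tr("cap","scene",(232,175))[0];print("cap",d["position"],unproj("scene",d["position"],.02).round(3))
order.close_job()
E
```

```text
yellow top 0.917 dx 0.0015 y -0.0009 dyaw 0.027
yellow scene 0.923 dx -0.0014 y -0.0018 dyaw 0.034
horn z 0.07 [ 0.6226 -0.0391  0.6454] 0.9347
horn z 0.074 [ 0.6255 -0.0394  0.6404] 0.9338
horn z 0.078 [ 0.6279 -0.0394  0.6497] 0.9313
horn z 0.088 [ 0.6341 -0.0394  0.6422] 0.9159
cap [231.3, 175.1] [ 0.427 -0.132  0.02 ]
the job is handed in; nothing more can be done
```

The job is handed in after about 66 s of the 210 s. All the steps look done in my last checks, but no verdict is reported.

- **Cap:** the red dust cap came off the adapter and lies flat in the blue tray, about 12 mm from the centre I had measured for the tray.
- **Horn adapter:** I turned it about 27° on the spigot without lifting it. It dropped over the studs and went down 18.0 mm until it met about 13 N. In the later pictures three studs show in its holes. The camera fit gives about the driver's centre and agrees best with the fully home height. That height fit is weak, as 4 mm higher scored almost the same, so I rely on the measured drop.
- **Cases:** only three were on the bench: red, green and yellow. The green one was knocked aside during the run, so I found it again before gripping it. They are in one pile, red at the bottom and yellow on top, each pushed until it met the backstop.
    - **Yellow:** within 2 mm of its ideal place and 0.03 rad of square.
    - **Red:** within about 1 mm and 0.01 rad, measured before the others went on top.
    - **Green:** judged only from the contact and the picture.
- **Check that disagreed:** fitting the whole pile in the scene camera gave a position about 25 mm to the side. One of the masks there was not a case, probably the backstop, so I left that result out. The other camera and the single-case fits agree with each other.
- **Other things:** I saw nothing else on the bench moved, but I did not measure those positions again at the end. The arm was clear of everything when I handed in.

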